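Assemble the vacuum filter holder on its flask

ROBOT

A 6-joint arm with a two-finger parallel gripper is mounted at the origin on the work surface. World frame = base frame: x ahead of the robot, y to its left, z up, the work surface at z = 0. Lengths are in mm, angles in rad, forces in N, time in s.
With the tool pointing down it reaches from about 350 to 925 mm from the base axis. Payload 6.4 kg.
Tool frame: the origin (TCP) lies at the centre of the arm's flange, where the gripper is bolted on; the fingertips stand 199 mm ahead of it and the grasp point (between the pads) lies 180 mm ahead of it; z points along the fingers, y is the direction in which the jaws open and shut (so a half turn about z gives the same grasp; the last joint's range is limited). The gripper opens to 94 mm and grips with 3 to 60 N. Pads are 16 mm wide; open, the fingers measure 119 mm over their backs; the gripper's body (75 mm by 177 mm) begins 78 mm behind the grasp point.
Start: joints at [1.01, 0.245, 1.558, -0, 1.339, -0.174], TCP at [245.196, 601.992, 404.655] pointing down, gripper open.
Joint ranges: [-3.13, 3.13], [-1.02, 2.26], [0.13, 2.54], [-0.95, 4.09], [0.21, 2.88], [-2.74, 2.74]. Speed limits (rad/s): [2.57, 2.57, 3.14, 3.14, 3.14, 3.14].

INTERFACE

Orientations are given as a unit quaternion [x, y, z, w].
In Python, from cell import r, grip, solve_ik, viewer, hand_in, sensors gives the robot as it stands. The module is installed in compiled form; this text tells all that it offers. Calls block until the motion is done:
- r.goto(position, orientation): joint-space move of the TCP to a pose.
- r.movel(position, orientation=None, rate=150, stop_force=None): straight line of the TCP; orientation=None keeps the orientation; rate is the mean speed in mm/s. With stop_force (N) it stops when the force on the tool has changed by that much, and returns True; else False.
- r.movej(angles): joint-space move.
- grip(opening): finger opening in mm; the grip force is fixed at half the most; returns when the fingers have stopped.
- r.sleep(seconds).
- solve_ik(position, orientation): joint angles nearest the present ones, or None.
- viewer.camera(name): name is "scene" or "top"; returns a dict with "image" (480x640x3 uint8, red, green, blue), "fx", "fy", "cx", "cy" (pixels), "k1" (the pictures are not rectified: a ray, as slopes to the right and down, at radius r is drawn at 1 + k1 r^2 times it, then the intrinsics apply), "cam_to_world" (4x4, takes a point from camera to world coordinates). Camera axes: x right, y down, z forward; pixel columns grow to the right and rows downward; lengths in mm; the calibration is good to about 2 mm. A picture is of the moment at which its call begins. There is no depth.
A pose or a line that the arm cannot do raises r.IKError and nothing moves.
- hand_in(): hands the job in, once; it reports no verdict.
Readings, each from a call of its own:
- sensors.read_clock(): time.
- sensors.read_joint_pos(): joint angles.
- sensors.read_dq(): joint speeds.
- sensors.read_effort(): joint torques, N m.
- sensors.read_tcp_pos(): TCP position.
- sensors.read_tcp_rot(): TCP orientation.
- sensors.read_ft_force(): force on the tool from outside, world axes, zero at the start.
- sensors.read_moment(): the same for the moment, N m.
- sensors.read_grip_width(): finger opening in mm.
Only numpy, scipy, OpenCV 4.12 (cv2) and the standard library are available. Lean on these libraries where they do the work, as an engineer would, in place of code of your own. Each camera call takes 0.05 s, during which the arm holds its last target. There are 200 camera calls.

TASK

Put the steel filter holder together on the side-arm flask, from the bottom up and one part at a time: seat the holder base with its stopper fully in the flask's mouth, lay the perforated support disc flat in the recess of the base, stand the funnel over the disc with its flanged end down and flat on the base's rim, and close the funnel with its lid. Set each part down straight and centred rather than dropping it, let it go before you fetch the next, and leave the other things on the bench where they are.

Things in the scene. Friction and masses are not known exactly. Their poses are not given: they have to be found in the camera images.
- flask: Target, in the far row. Conical clear-glass flask with a grey weight ring round its foot; fixed. 100 mm across at the foot (119 over the ring), 135 mm high. Origin: centre of underside, z up. Mouth at z = 135 mm: neck 52 mm outside (55 at the rim), 44 inside, bore 43 deep. A side arm, 14 mm thick at most, points along its +x at z = 98 mm, ending 67 mm from the axis.
- holder_base: Part 1. Steel cylinder 62 mm across, z = 18 to 34 mm (grip here), on a grey stopper 36 mm across (33 at its foot), z = 0 to 18 mm, on which it stands. Origin: centre of the stopper's underside, z up. In its top a round recess 52 mm across, 3 deep (floor z = 31). Fully home the steel part rests on the flask's rim, origin at flask z = 117 mm. Yaw is free. 0.2 kg.
- support_disc: Part 2. Perforated steel disc, 44 mm across, 12 mm thick, edges chamfered 2 mm, small dark holes on top; lies flat. Origin: centre of the underside, z up. In place its underside is on the recess floor of the base (base z = 31 mm), so it stands 9 mm above the base's rim. 0.09 kg.
- funnel: Part 3. Straight steel tube open at both ends, 90 mm high, 58 mm outside, 52 inside, with a flange 64 mm across and 8 high round its lower end, on which it stands. Origin: centre of the lower end, z up. In place it surrounds the disc and its lower end rests on the base's rim (origin at base z = 34 mm). 0.16 kg.
- lid: Part 4. Steel plate 62 mm across, z = 6 to 11 mm, with an upright black knob 18 mm across on top, z = 11 to 33 mm, and a grey plug below, 44 mm across (38 at its foot), z = 0 to 6 mm, on which it stands. Origin: centre of the plug's underside, z up. In place the plug is in the funnel and the plate on the funnel's upper end (origin at funnel z = 84 mm). 0.09 kg.
- beaker: Bystander, leave alone. Clear-glass beaker, 70 mm across, 90 mm high, standing in the far row. Origin: centre of the underside.
- strip_bottle: Bystander, leave alone. White round bottle with a black cap and coloured patches on the side, 51 mm across, 111 mm high, standing in the far row. Origin: centre of the underside.
- syringe: Bystander, leave alone. Plastic syringe lying along its x axis, 136 mm long, 30 mm across the finger flange, 23 mm high. Origin: on the bench under its middle.
- refractometer: Bystander, leave alone. Hand refractometer lying along its x axis, 180 mm long, 32 mm thick. Origin: on the bench near its middle, 98 mm from the eyepiece end (-x).
- petri_dish: Bystander, leave alone. Whitish Petri dish with its lid on, 60 mm across, 15 mm high. Origin: centre of the underside.
Not all that is in view belongs to the job. What is shaped like the funnel but pink or purple is not meant.

How it is judged:
By the outcome, as a careful person would: the job done as asked, in the order asked, and still so for the second after the job is handed in, with the robot touching nothing.
It also fails if it takes over 109 s, if anything falls off the work surface, if the arm or the gripper's body presses on something with over 40 N, if the wrist force passes 120 N, or if a joint passes its speed limit or range.

## Working session

There is one attempt and no reset: what is moved stays moved. The work goes in short steps, each a Python script; the robot and the scene stay as the last script left them, time stands still between calls to the robot, and variables do not carry over. Pictures are saved under pics/ and viewed, about 12 in all and at most 16, crops included, and the job is handed in when it is done.

```bash
mkdir -p pics
python3 - <<'E'
from cell import *
import cv2,numpy as np
for n in("scene","top"):
    c=viewer.camera(n); cv2.imwrite(f"pics/{n}0.png",c["image"][:,:,::-1])
    print(n,c["fx"],c["fy"],c["cx"],c["cy"],c["k1"]);print(np.round(c["cam_to_world"],3).tolist())
print(sensors.read_clock(),sensors.read_tcp_pos(),sensors.read_tcp_rot(),sensors.read_grip_width())
E
```

```text
scene 557.482626849368 557.482626849368 308.4569525409362 232.91413594483765 -0.010422369417422033
[[0.879, 0.378, -0.29, 815.639], [0.476, -0.676, 0.562, -653.992], [0.017, -0.632, -0.775, 899.551], [0.0, 0.0, 0.0, 1.0]]
top 612.8139439348984 612.8139439348984 315.62444195394505 237.88453634405445 -0.17775219587415353
[[-0.006, -0.995, 0.104, 353.404], [-1.0, 0.004, -0.02, -28.872], [0.019, -0.104, -0.994, 1253.755], [0.0, 0.0, 0.0, 1.0]]
0.1 [245.08631436 601.80987864 403.67338981] [ 1.92217514e-01  9.81351964e-01 -8.05959040e-04 -3.16023596e-04] 94.39369229535953
```

View pics/scene0.png

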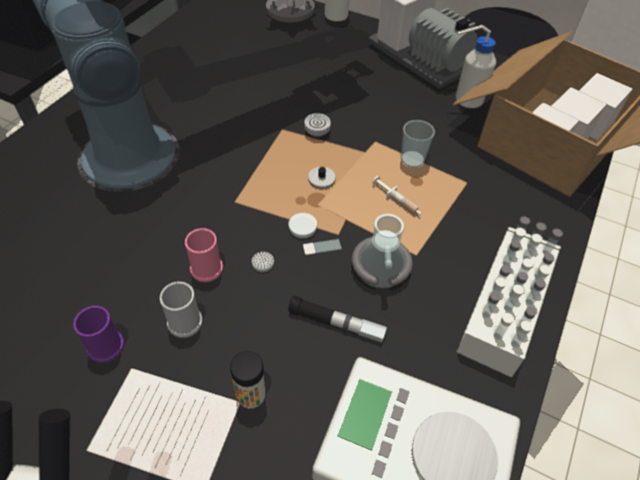

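View pics/top0.png

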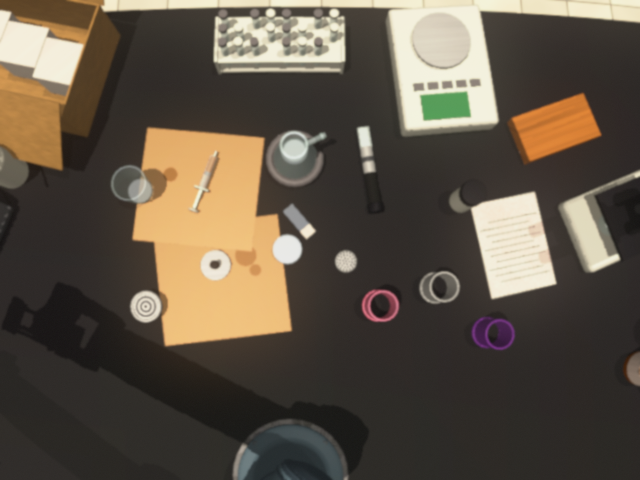

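Scene shows: ringed steel cylinder at scene (317,124)/top (146,306), perforated disc (262,261)/(346,261), lid with knob (321,177)/(215,265), grey tube (182,310)/(440,288), with pink (204,255) and purple (99,333) lookalikes ruled out by colour, and the flask (382,255)/(294,158). I'll confirm these in one enlarged mosaic.

Run:
```python
import cv2,numpy as np
t=cv2.imread("pics/top0.png");s=cv2.imread("pics/scene0.png")
P=[(146,306),(346,261),(440,288),(215,265),(294,158)];Q=[(317,124),(262,261),(182,310),(321,177),(382,250)]
h=32
f=lambda im,p:cv2.resize(im[p[1]-h:p[1]+h,p[0]-h:p[0]+h],(160,160),interpolation=cv2.INTER_CUBIC) 
def f2(im,p):return f(im,p)
cv2.imwrite("pics/mos.png",np.vstack([np.hstack([f(t,p) for p in P]),np.hstack([f(s,p) for p in Q])]))
```

```text
(no output)
```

View pics/mos.png

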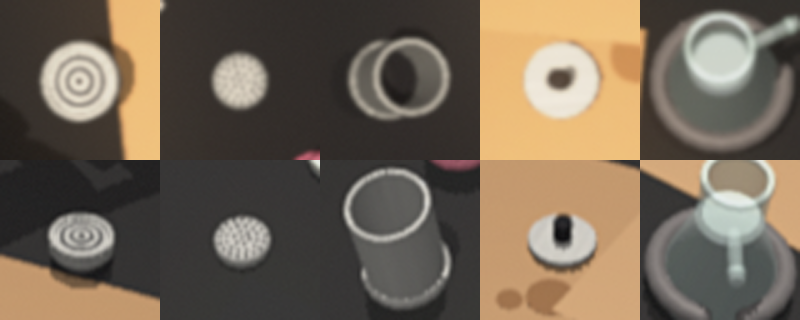

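All five confirmed: ringed 62 mm steel cylinder = base, speckled disc = support disc, grey flanged tube (flange down) = funnel, plate with black knob = lid. Now measure.

```bash
cat > h.py <<'E'
from cell import *
import cv2,numpy as np
def ray(c,px):
    K=np.array([[c["fx"],0,c["cx"]],[0,c["fy"],c["cy"]],[0,0,1.]])
    u=cv2.undistortPoints(np.array(px,float).reshape(-1,1,2),K,np.array([c["k1"],0,0,0.])).reshape(-1,2)
    T=np.array(c["cam_to_world"]); return T[:3,3],np.c_[u,np.ones(len(u))]@T[:3,:3].T
def plane(c,px,z):
    o,d=ray(c,px); return (o+d*((z-o[2])/d[:,2:]))[:,:2]
def circ(p): # algebraic circle fit in the plane
    s=np.linalg.lstsq(np.c_[2*p,np.ones(len(p))],(p**2).sum(1),rcond=None)[0]
    return s[:2],np.sqrt(s[2]+s[:2]@s[:2])
def contour(c,px,thr,h=32,inner=False,k=6,ch=None):
    x,y=px; g=cv2.cvtColor(c["image"],cv2.COLOR_RGB2GRAY) if ch is None else c["image"][:,:,ch]
    b=cv2.resize(g[y-h:y+h,x-h:x+h],None,fx=k,fy=k,interpolation=cv2.INTER_CUBIC)
    m=(b>thr).astype(np.uint8)
    cs,_=cv2.findContours(m,cv2.RETR_LIST,cv2.CHAIN_APPROX_NONE)
    return [(q.reshape(-1,2)+.5)/k-.5+np.array([x-h,y-h]) for q in cs if len(q)>150]
E
python3 - <<'E'
from h import *
ct=viewer.camera("top");cs=viewer.camera("scene")
for n,p,q,z,thr in [("base",(146,306),(317,124),34,(120,120)),("disc",(346,261),(262,261),11,(110,110)),("lid",(215,265),(321,177),11,(150,160)),("funnel",(440,288),(182,310),90,(115,115)),("funnelbot",(440,288),(182,310),8,(70,85)),("flask",(294,148),(386,230),135,(150,150))]:
  for nm,c,x,t in(("top",ct,p,thr[0]),("scene",cs,q,thr[1])):
    for k in contour(c,x,t,h=40 if n[:2]=="fu" else 32, ch=2 if n=="lid" else None):
      w=plane(c,k,z); o,r=circ(w); e=np.abs(np.linalg.norm(w-o,axis=1)-r).mean()
      if 15<r<45: print(n,nm,len(k),np.round(o,1),"r",round(r,1),"err",round(e,2))
g=cv2.cvtColor(ct["image"],cv2.COLOR_RGB2GRAY)
E
```

```text
base top 540 [345.1 288.1] r 31.9 err 0.18
base scene 384 [346.1 285.7] r 31.8 err 0.46
disc top 370 [ 435.9 -114.1] r 22.2 err 0.14
disc scene 353 [ 437.3 -115.9] r 22.3 err 0.32
lid top 524 [429.  151.7] r 31.2 err 0.19
lid scene 533 [429.9 149.6] r 26.1 err 6.28
funnel top 432 [ 380.1 -297.2] r 24.3 err 0.2
funnel top 1005 [ 379.6 -290.3] r 33.1 err 4.02
funnel scene 234 [ 424.8 -341.5] r 17.1 err 1.24
funnel scene 455 [ 381.3 -298.6] r 24.5 err 0.22
funnel scene 549 [ 381.6 -298.7] r 29.6 err 0.25
funnelbot top 314 [ 380.6 -307.6] r 18.5 err 2.5
funnelbot top 668 [ 381.1 -307.1] r 39.5 err 3.22
funnelbot scene 325 [ 332.1 -268.6] r 18.2 err 3.96
funnelbot scene 588 [ 353.5 -191. ] r 20.2 err 6.3
flask top 306 [649.4 -10.2] r 16.6 err 3.29
flask top 715 [647.  -21.4] r 32.7 err 7.28
flask scene 351 [645.9 -10.6] r 19.4 err 1.78
flask scene 309 [657.3  57.7] r 15.6 err 3.51
```

Run:
```python
from h import *
for nm,p in(("top",(294,148)),("scene",(386,230))):
  c=viewer.camera(nm)
  for ch in(0,1,2):
   for t in range(60,240,6):
    for k in contour(c,p,t,ch=ch):
      w=plane(c,k,135); o,r=circ(w); e=np.abs(np.linalg.norm(w-o,axis=1)-r).mean()
      if 20<r<30 and e<1.2: print(nm,ch,t,np.round(o,1),"r",round(r,1),"err",round(e,2))
  # rectified view at z=135, 5 px/mm, 80 mm wide centred on (647,-12); col -> -y, row -> -x
  T=np.linalg.inv(c["cam_to_world"]);K=np.array([[c["fx"],0,c["cx"]],[0,c["fy"],c["cy"]],[0,0,1.]])
  j,i=np.meshgrid(np.arange(400),np.arange(400));W=np.stack([647+(200-i)/5,-12+(200-j)/5,135+0*i],-1).reshape(-1,3).astype(float)
  q=cv2.projectPoints(W,cv2.Rodrigues(T[:3,:3])[0],T[:3,3],K,np.array([c["k1"],0,0,0.]))[0].reshape(400,400,2).astype(np.float32)
  im=cv2.remap(c["image"],q[...,0],q[...,1],cv2.INTER_CUBIC)[:,:,::-1].copy()
  cv2.circle(im,(200,200),137,(0,0,255),1); globals()[nm]=im
cv2.imwrite("pics/flask.png",np.hstack([top,scene]))
def q(yaw):
    from scipy.spatial.transform import Rotation as R
    return (R.from_euler('z',yaw)*R.from_euler('x',np.pi)).as_quat()
for P in [(345,287,205),(345,287,400),(436,-115,203),(380,-298,240),(430,150,212),(647,-12,520),(647,-12,330)]:
  print(P,[None if (s:=solve_ik(P,q(y))) is None else np.round(s,2)[[0,5]] for y in(-1.57,-.4,0,.7,1.57)])
```

```text
top 0 144 [601.2   7.9] r 20.0 err 1.19
top 0 162 [644.2 -11. ] r 27.7 err 1.11
top 0 168 [644.4 -10.9] r 27.3 err 1.04
top 0 174 [644.5 -10.9] r 26.9 err 0.98
top 0 192 [647.  -10.7] r 23.4 err 1.15
top 0 198 [646.1 -10.8] r 24.1 err 0.75
top 1 168 [644.1 -11. ] r 27.6 err 1.05
top 1 174 [644.2 -11. ] r 27.3 err 0.99
top 1 180 [644.4 -11. ] r 26.9 err 0.94
top 1 198 [646.8 -10.8] r 23.6 err 1.03
top 1 204 [645.8 -10.8] r 24.3 err 0.63
top 2 156 [643.9 -11.1] r 27.8 err 1.15
top 2 162 [644.1 -11. ] r 27.4 err 1.07
top 2 168 [644.2 -11. ] r 27.1 err 1.03
top 2 192 [647.  -10.8] r 23.2 err 0.99
top 2 222 [643.2 -10.9] r 21.4 err 0.67
scene 0 132 [681.5 -72.4] r 23.9 err 1.12
scene 0 222 [642.4 -11. ] r 20.9 err 0.67
scene 0 222 [645.9 -11.5] r 24.4 err 0.76
scene 1 216 [646.2 -11.8] r 24.3 err 1.12
scene 1 222 [642.  -11.7] r 20.4 err 0.84
scene 1 222 [647.  -11.1] r 23.3 err 0.72
scene 2 120 [644.5  -6.1] r 25.9 err 1.15
scene 2 204 [646.9 -11.2] r 23.3 err 0.98
scene 2 210 [647.1 -11.2] r 23.1 err 0.72
(345, 287, 205) [array([ 0.44, -2.7 ]), array([0.44, 2.41]), array([0.44, 2.01]), array([0.44, 1.31]), array([0.44, 0.44])]
(345, 287, 400) [array([ 0.44, -2.7 ]), array([0.44, 2.41]), array([0.44, 2.01]), array([0.44, 1.31]), array([0.44, 0.44])]
(436, -115, 203) [array([-0.51,  2.63]), array([-0.51,  1.46]), array([-0.51,  1.06]), array([-0.51,  0.36]), array([-0.51, -0.51])]
(380, -298, 240) [array([-0.9 ,  2.24]), array([-0.9 ,  1.07]), array([-0.9 ,  0.67]), array([-0.9 , -0.03]), array([-0.9, -0.9])]
(430, 150, 212) [None, array([0.09, 2.06]), array([0.09, 1.66]), array([0.09, 0.96]), array([0.09, 0.09])]
(647, -12, 520) [None, array([-0.19,  1.78]), array([-0.19,  1.38]), array([-0.19,  0.68]), array([-0.19, -0.19])]
(647, -12, 330) [None, array([-0.19,  1.78]), array([-0.19,  1.38]), array([-0.19,  0.68]), array([-0.19, -0.19])]
```

View pics/flask.png

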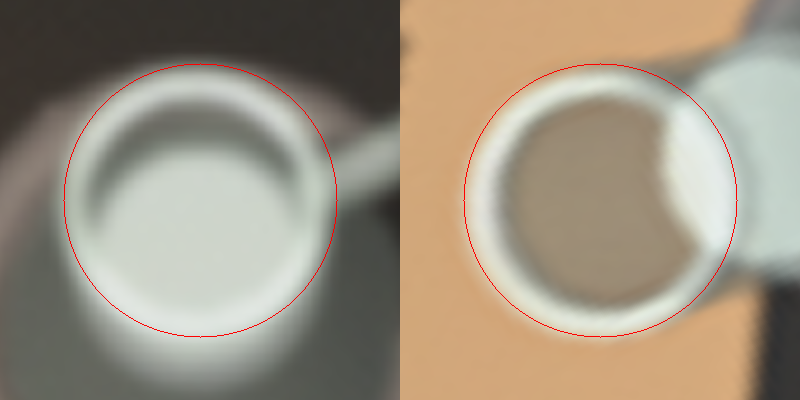

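The rim circle drawn at (647,-12) fits the glass rim in both rectified views (centres at about (200,202) and (602,202)), so the flask axis is ≈(646.7,-12.1). Jaws will open along x, clear of the side arm, which points along −y. Starting with part 1.

```bash
cat >> h.py <<'E'
from scipy.spatial.transform import Rotation as R
Q=(R.from_euler('z',np.pi/2)*R.from_euler('x',np.pi)).as_quat()   # jaws along world x
FX,FY=646.7,-12.1; UP=470
def pick(x,y,zt,opening,squeeze):
    grip(opening)
    r.goto([x,y,zt+70],Q); r.movel([x,y,zt],rate=90); grip(squeeze)
    print("width",round(sensors.read_grip_width(),1),"tcp",np.round(sensors.read_tcp_pos(),1))
    r.movel([x,y,zt+60],rate=120)
def over(zup,x=FX,y=FY):
    r.goto([x,y,zup],Q)
def lower(zt,x=FX,y=FY,near=12,f=6):
    r.movel([x,y,zt+near],rate=100); r.sleep(.3)
    hit=r.movel([x,y,zt-3],rate=15,stop_force=f); r.sleep(.2)
    print("hit",hit,"tcp",np.round(sensors.read_tcp_pos(),1),"target z",zt,"F",np.round(sensors.read_ft_force(),1),"M",np.round(sensors.read_moment(),2))
def snap(n,tag):
    c=viewer.camera(n); cv2.imwrite(f"pics/{tag}_{n}.png",c["image"][:,:,::-1]); return c
def crop(tag,ct=(294,148),cs=(386,220),h=60):
    a=[cv2.resize(snap(n,tag)["image"][p[1]-h:p[1]+h,p[0]-h:p[0]+h,::-1],(400,400),interpolation=cv2.INTER_CUBIC) for n,p in(("top",ct),("scene",cs))]
    cv2.imwrite(f"pics/{tag}.png",np.hstack(a))
E
python3 - <<'E'
from h import *
pick(345.6,287,206,94,55)
over(400); r.movel([FX,FY,362],rate=120); r.sleep(.3)
print(sensors.read_clock(),np.round(sensors.read_tcp_pos(),1),sensors.read_grip_width())
crop("b1")
E
```

```text
width 61.1 tcp [345.6 287.  206.1]
6.4333 [646.9 -12.1 362.9] 61.55582794147439
```

View pics/b1.png

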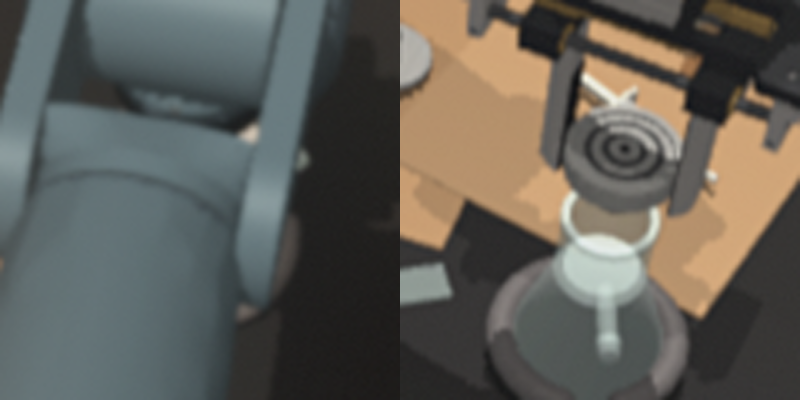

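The base is held level (crop at (625,160)) right above the flask mouth (610,215). Lowering.

Run:
```python
from h import *
lower(323.1,near=24); grip(94); r.sleep(.2)
print(np.round(sensors.read_ft_force(),1))
r.movel([FX,FY,400],rate=150)
r.goto([436.5,-115,300],Q)
print(sensors.read_clock()); crop("b2")
c=viewer.camera("top")
```

```text
hit True tcp [646.8 -12.1 323.2] target z 323.1 F [ 0.1 -0.4  6.2] M [-0.    0.06  0.01]
[ 0.7  0.5 -0.1]
11.3333
```

View pics/b2.png

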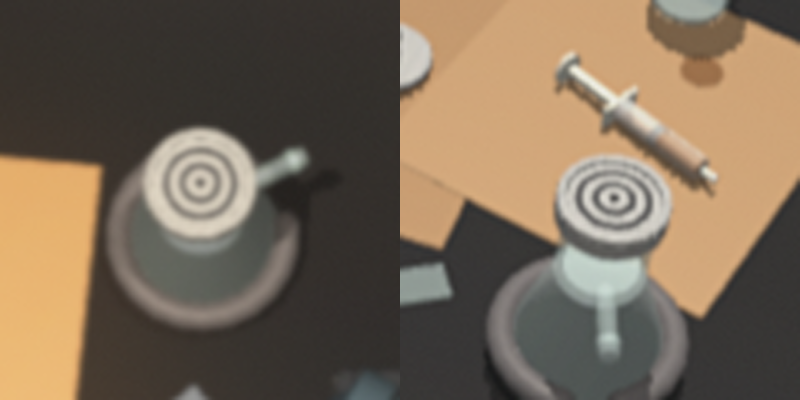

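The base is seated level at the expected height: contact at TCP z 323.2 against 323.1 planned. Next I measure its actual centre and place the disc there.

Run:
```python
from h import *
for nm,p in(("top",(294,142)),("scene",(390,219))):
  c=viewer.camera(nm)
  for t in(115,130,150):
   for k in contour(c,p,t,h=25):
    w=plane(c,k,151); o,rr=circ(w); e=np.abs(np.linalg.norm(w-o,axis=1)-rr).mean()
    if 25<rr<36: print(nm,t,np.round(o,1),round(rr,1),round(e,2))
pick(436.5,-115,204,80,36)
over(420); r.movel([FX,FY,388],rate=120); r.sleep(.2)
print(sensors.read_clock(),np.round(sensors.read_tcp_pos(),1),sensors.read_grip_width())
crop("d1",cs=(386,200))
```

```text
top 130 [644.4 -14.2] 34.1 2.96
top 150 [645.9 -12.5] 31.6 1.36
scene 115 [650.2 -27. ] 25.4 3.67
width 42.6 tcp [ 436.5 -115.   204.1]
16.2417 [646.9 -12.2 389.1] 42.60545014522439
```

View pics/d1.png

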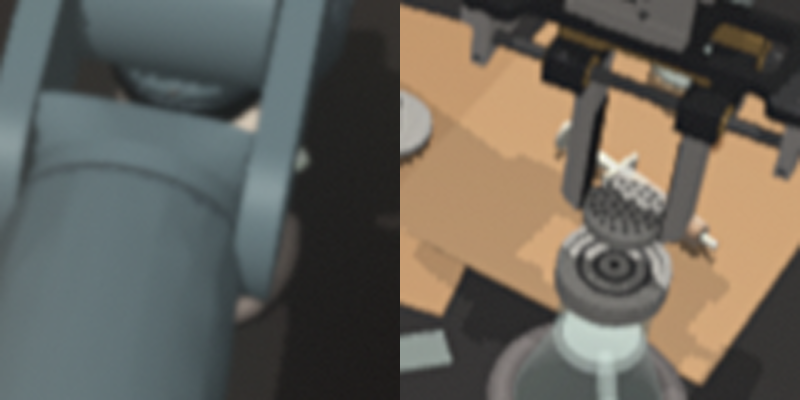

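The disc is held level above the base (disc at (630,205), recess at (615,262)). Lowering it.

Run:
```python
from h import *
lower(352.1,near=12,f=4); grip(64); r.sleep(.2)
print(np.round(sensors.read_ft_force(),1))
r.movel([FX,FY,420],rate=150)
r.goto([380.8,-298,340],Q)
print(sensors.read_clock()); crop("d2",cs=(386,210),h=40)
```

```text
hit True tcp [646.6 -12.1 352. ] target z 352.1 F [ 0.2 -0.5  5.2] M [-0.06  0.05  0.04]
[-0.3  0.3  0.6]
20.8167
```

View pics/d2.png

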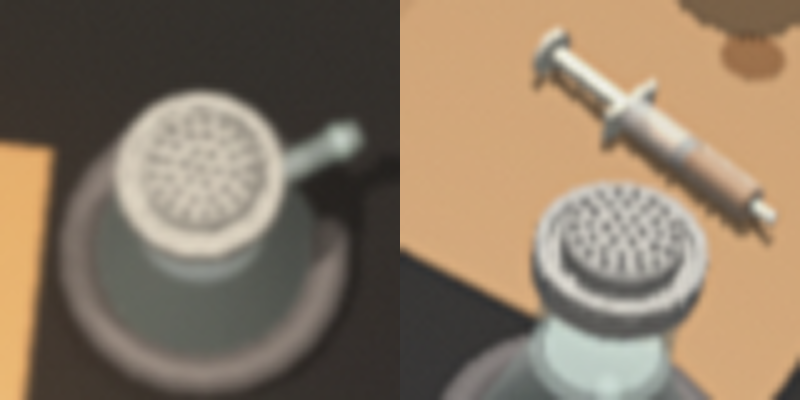

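The disc lies flat and centred in the recess (disc top at (205,168), base at (200,172); contact z 352.0 against 352.1). Funnel next.

Run:
```python
from h import *
pick(380.8,-298,242,94,50)
r.movel([380.8,-298,430],rate=180)
over(UP); r.sleep(.2)
print(sensors.read_clock(),np.round(sensors.read_tcp_pos(),1),sensors.read_grip_width())
crop("f1",cs=(386,190))
```

```text
width 58.4 tcp [ 380.9 -298.1  242.1]
26.5583 [646.4 -13.2 470.1] 58.591793415757806
```

View pics/f1.png

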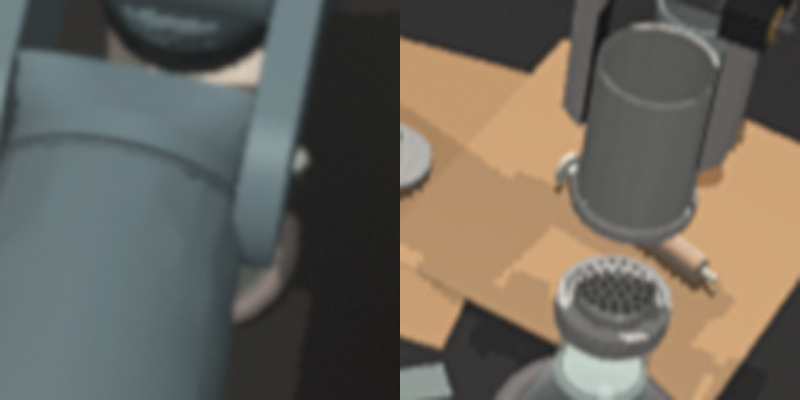

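Funnel upright over the assembly (flange at (635,210), disc at (615,290)). Lowering.

Run:
```python
from h import *
lower(393.1,near=18,f=5); grip(94); r.sleep(.2)
print(np.round(sensors.read_ft_force(),1))
r.movel([FX,FY,500],rate=180)
r.goto([429.5,150.7,330],Q)
print(sensors.read_clock()); crop("f2",cs=(386,190),h=50)
```

```text
hit True tcp [646.7 -12.1 393.1] target z 393.1 F [-1.1  0.4  5.8] M [-0.06  0.12  0.02]
[0.4 0.  0.1]
31.8833
```

View pics/f2.png

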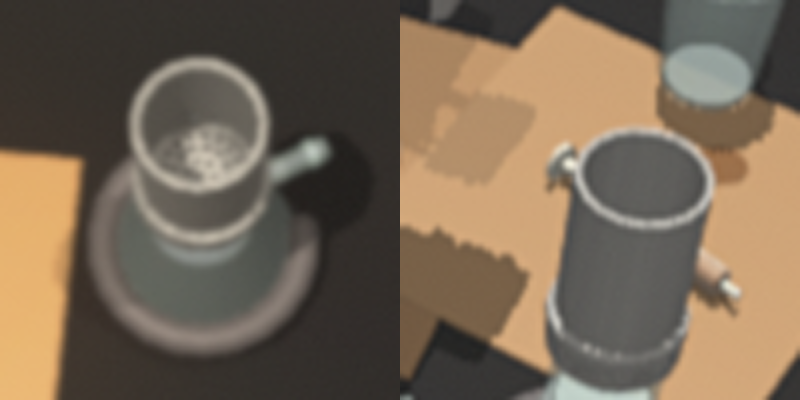

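The funnel stands flush on the base's rim around the disc (rim at top (200,125), flange at scene (618,330); contact z 393.1 as planned). Last part: the lid, by its knob.

Run:
```python
from h import *
pick(429.5,150.7,212.5,50,12)
r.movel([429.5,150.7,450],rate=180)
over(500); r.sleep(.3)
print(sensors.read_clock(),np.round(sensors.read_tcp_pos(),1),sensors.read_grip_width())
crop("l1",cs=(386,170))
```

```text
width 17.3 tcp [429.6 150.7 212.6]
37.8083 [646.3 -11.3 500.3] 17.165417674933906
```

View pics/l1.png

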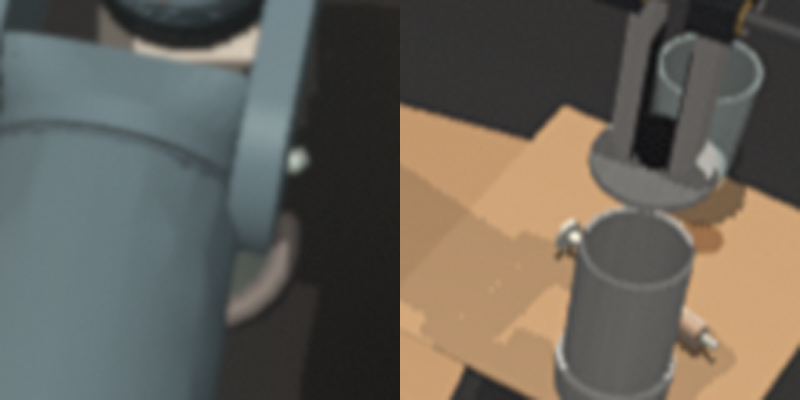

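Lid held level at (655,165) above the funnel mouth (637,245).

Run:
```python
from h import *
lower(447.6,near=14,f=4); grip(45); r.sleep(.2)
print(np.round(sensors.read_ft_force(),1))
r.movel([FX,FY,530],rate=180)
r.goto([400,250,420],Q)
print(sensors.read_clock()); crop("l2",cs=(386,180),h=60); snap("scene","end")
```

```text
hit True tcp [646.7 -12.1 447.6] target z 447.6 F [ 0.4 -0.8  6.7] M [-0.05  0.06  0.04]
[-0.3  0.5 -0.9]
42.65
```

View pics/l2.png

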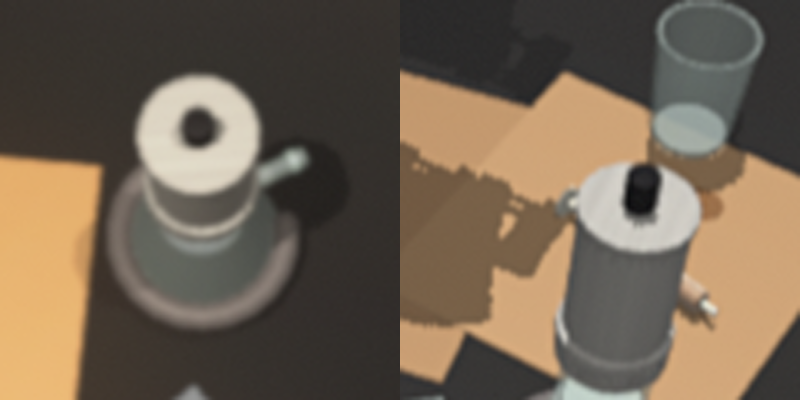

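View pics/end_scene.png

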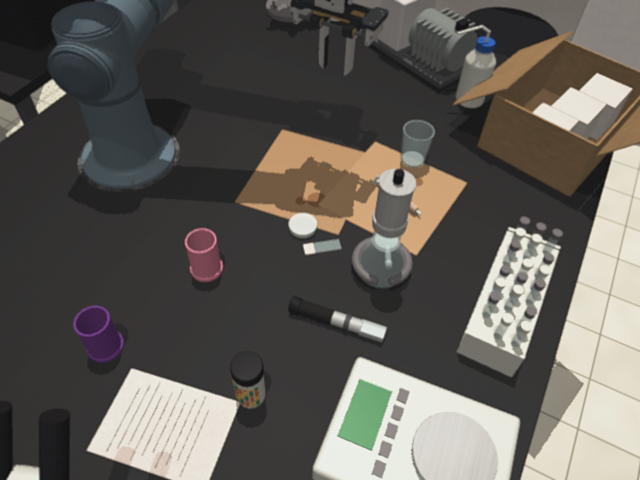

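The lid sits flat on the funnel (top (198,133), scene (640,205)). The full stack stands upright at scene (395,220), everything else is where it was, and the arm is clear.

```bash
python3 -c "
from cell import *
hand_in()"
```

```text
the job is handed in; nothing more can be done
```

The filter holder is assembled on the flask and handed in at about 43 s of robot time, well inside the 109 s limit. Base, support disc, funnel and lid went on in that order, each lowered until it touched, then released before I fetched the next.

- **Seating:** every part made contact within 0.1 mm of its planned height. Contact force was about 5–7 N, and the tool read near zero after each release.
- **Final pictures:** the stack stands upright and centred, with the lid flat on the funnel. The beaker, bottle, syringe, refractometer, Petri dish and the pink and purple tubes look unmoved, and the arm is clear.
- **Check that was poor:** measuring the seated base's centre failed in the scene view. In the top view it fitted only roughly, to about 1 mm of the planned axis. I relied on the flask axis from the rim and on the later pictures, which showed the disc and funnel centred.

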